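# Charge the refillable can and bring it round to the front

### The job

Stand the short spray can in the ring-shaped charging seat of the bench carousel and press it down until the sprung pad under it is fully depressed, for a moment. Then turn the carousel until that seat, with the can still standing in it, is at the front, in line with the pointer on the fixed foot, and finish there with the gripper still holding the can or the turntable still; do not let go. Leave the tall can, the grease tin and the tape measure where they are.

Things in the scene. Friction and masses are not known exactly. Their poses are not given: they have to be found in the camera images.
- station: Fixed grey round foot of the carousel, 256 mm across, 13 mm high; origin at the centre of its underside, on the carousel's vertical axis. Its own -x points to the front, where a tongue with a 14 mm wide dark steel block on it (top at 28 mm) sticks out to 158 mm from the axis: the pointer. A brass air inlet is at the back.
- front (a point): Point on the fixed foot's pointer line, 85 mm from the carousel axis, at the height of the undepressed pad (34 mm above the bench): the seat centre must stand over this point.
- carousel: Steel turntable, 246 mm across, upper face 22 mm above the bench; turns endlessly both ways about the foot's axis with slight friction (0.06 N m), stays where left. Origin on the axis at bench height; its own -x points to the charging seat. Black hub knob, 38 mm across, top at 71 mm. Two low grey dishes on it (up to 15 mm high) hold a rubber ring and brass adapters, fixed to it.
- seat (a point): Centre of the charging seat, 85 mm from the axis, on the top face of the undepressed pad, 34 mm above the bench; turns with the turntable, does not sink with the pad. The seat is an upright dark steel ring, inside about 59 mm, outside 69 mm across, rim 28 mm above this point. The can fits in with about 4 mm to spare all round.
- pad (a joint): Round steel sprung pad, the floor of the charging seat: 0 when up, 0.008 (m) when pressed down to its stop. The spring starts to give at about 4.5 N and is fully down at about 10.5 N, so the can's own weight does not move it; it comes up again when the push ends.
- can: Short blue and white spray can with a blue cap, loose, 52 mm across, 161 mm tall, about 0.2 kg, standing upright; origin at the centre of its underside, z up. The upper part from 102 mm up is about 47 mm across and can be gripped between 110 and 150 mm above the underside.
- tall_can: Tall spray can with a green cap, 59 mm across, 225 mm tall, loose, a bystander; origin at the centre of its underside.
- grease_tin: Brown grease tin, 68 mm across, 58 mm high, loose, a bystander; origin at the centre of its underside.
- tape_measure: Yellow and black tape measure, 36 x 85 x 62 mm, loose, a bystander; origin at the centre of its underside.

How it is judged:
By the outcome, as a careful person would: the job done as asked, in the order asked, and still so for the second after the job is handed in, while the arm keeps its last pose, push and grip.
It also fails if it takes over 54 s, if anything falls off the work surface, if the arm or the gripper's body presses on something with over 40 N, if the wrist force passes 120 N, or if a joint passes its speed limit or range.

### The arm

A 6-joint arm with a two-finger parallel gripper is mounted at the origin on a cart in front of the work surface, level with it; the furniture and walls round the work are solid. World frame = base frame: x ahead of the robot, y to its left, z up, the work surface at z = 0. Lengths are in m, angles in rad, forces in N, time in s.
With the tool pointing down it reaches from about 0.35 to 0.875 m from the base axis. Payload 4.2 kg.
Tool frame: the origin (TCP) lies midway between the tips of the shut fingers; the grasp point (between the pads) lies 19 mm behind it; z points along the fingers, y is the line along which they close (so a half turn about z gives the same grasp; the last joint's range is limited). The gripper opens to 85 mm and grips with 20 to 120 N. Pads are 22 mm wide; open, the fingers measure 114 mm over their backs; the gripper's body (76 mm by 85 mm) begins 54 mm behind the grasp point. The pads swing forward as they close: fully open they stand 13 mm farther back than shut.
Start: joints at [1.371, 0.385, 0.008, 0, -1.194, -0.259], TCP at [0.277, 0.56, 0.195] pointing down, gripper open.
Joint ranges: [-3.14, 3.14], [-1.21, 2.06], [-1.07, 1.41], [-3.16, 2.05], [-2.99, -0.16], [-3.1, 3.1]. Speed limits (rad/s): [2.79, 2.79, 3.14, 3.14, 3.14, 3.14].

### API

Orientations are given as a unit quaternion [x, y, z, w].
In Python, from rig import bot gives the robot as it stands.
- The arm moves only by the shell command python3 -m crank 'ROWS' [FORCE]. ROWS is a JSON object whose one key "increments" holds a list of rows, each an object of numbers: "x", "y", "z": the shift along the tool's x, y, z in mm; "wx", "wy", "wz": the turn, a rotation vector about the tool's x, y, z in rad; "claw": the finger opening in mm, from 0 to 85.4. A call has 1 to 8 rows; each row shifts and turns the commanded pose from where the row before left it, along the tool's axes as they then stand; what a row does not reach is not made up. A row lasts 1/12 s, in which the tool goes at most 41.7 mm and 7.16 degrees, less where a joint would pass 70% of its speed; a pose out of reach is approached as far as the arm can. A call is refused whole if a number of a shift passes 41.7 or a number of a turn 0.125, either way. A call with a gripper value outside its range is refused whole. The fingers move at their own pace and stop on an object; FORCE is the grip in N (left out, the last holds). Time passes only in rows, so rows that do not move let the fingers close. It gives the time, the measured TCP pose, the force, the opening and the grip force at its end, in the units of the state.
- bot.read_state(): the state, without advancing time (a new reading comes with each control period).
- bot.grab_frame(name): name is "scene" or "side" or "wrist"; returns the picture (420x560x3 uint8, blue, green, red); there is no depth.
- bot.get_calibration(name): a dict with "K" (3x3 intrinsics, pixels), "R" (3x3) and "t" (3): a world point X has camera coordinates R X + t. Camera axes: x right, y down, z forward; pixel columns grow to the right and rows downward; lengths in m; the calibration is good to about 2 mm. A picture is of the moment at which its call begins: read the wrist's pose just before it. get_calibration takes no time and is no camera call; for the wrist camera it gives the pose at the moment of the call.
- bot.sign_off(): hands the job in; it is judged then, once.
The state is a dict: "clock": time; "qpos": joint angles; "dq": joint speeds; "tau": joint torques, N m; "tcp_pos": TCP position; "eef_rot": TCP orientation; "force": force on the tool from outside, world axes, zero at the start; "torque": the same for the moment, N m; "opening": finger opening in m; "gripper_force": force on a finger pad.
Only numpy, scipy, OpenCV 4.12 (cv2) and the standard library are available. Lean on these libraries where they do the work, as an engineer would, in place of code of your own. Each camera call takes 0.05 s, during which the arm holds its last target. There are 200 camera calls.

## Working session

There is one attempt and no reset: what is moved stays moved. The work goes in short steps, Python scripts to look and compute and a shell command to move; the robot and the scene stay as the last step left them, time stands still between calls to the robot, and variables do not carry over. Pictures are saved under pics/ and viewed, at most 10 in all, crops included, and the job is handed in when it is done.

```bash
mkdir -p pics; python3 - <<'E'
from rig import bot
import cv2
for n in ("scene","side"):
    f=bot.grab_frame(n); cv2.imwrite(f"pics/{n}0.png",cv2.resize(f,(800,600),interpolation=cv2.INTER_CUBIC))
    c=bot.get_calibration(n); print(n,c)
print(bot.read_state())
E
```

```text
scene {'K': array([[379.62134219,   0.        , 279.75327039],
       [  0.        , 379.62134219, 212.83118922],
       [  0.        ,   0.        ,   1.        ]]), 'R': array([[ 0.53257398, -0.84610343,  0.02177026],
       [-0.46647993, -0.31489059, -0.82658357],
       [ 0.70623044,  0.43006151, -0.5623928 ]]), 't': array([-0.32565606,  0.3169495 ,  0.68538731])}
side {'K': array([[379.16688478,   0.        , 283.90740489],
       [  0.        , 379.16688478, 214.96470119],
       [  0.        ,   0.        ,   1.        ]]), 'R': array([[ 9.74263228e-01, -2.25413305e-01,  7.00597087e-05],
       [-1.28901036e-01, -5.57380591e-01, -8.20189856e-01],
       [ 1.84920756e-01,  7.99071785e-01, -5.72091422e-01]]), 't': array([-0.57002103,  0.11203066,  0.84533278])}
{'clock': 0.1, 'qpos': array([ 1.37060564e+00,  3.85472989e-01,  6.77428832e-03, -4.59999827e-04,
       -1.19399758e+00, -2.58637616e-01]), 'dq': array([ 0.00046594, -0.0019275 ,  0.00316696,  0.00318775, -0.00145456,
       -0.00080464]), 'tau': array([-5.18587422e-04, -3.93316948e+01,  1.88929528e+01,  4.19800490e+00,
       -2.63183465e-03,  3.34705042e-06]), 'tcp_pos': array([0.27650907, 0.55984937, 0.19443597]), 'eef_rot': array([ 9.73780032e-01, -2.27489564e-01, -1.85935413e-04,  9.55816019e-04]), 'force': array([ 0.4752238 , -0.03999539, -0.24434977]), 'torque': array([-0.01390882,  0.04422526,  0.03128754]), 'gripper_force': 0.0, 'opening': 0.08530706242414701}
```

View pics/scene0.png

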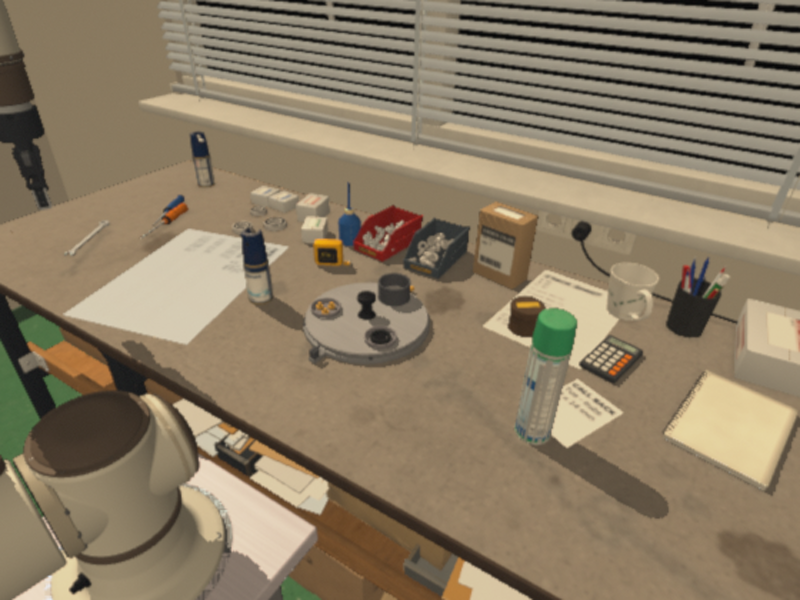

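View pics/side0.png

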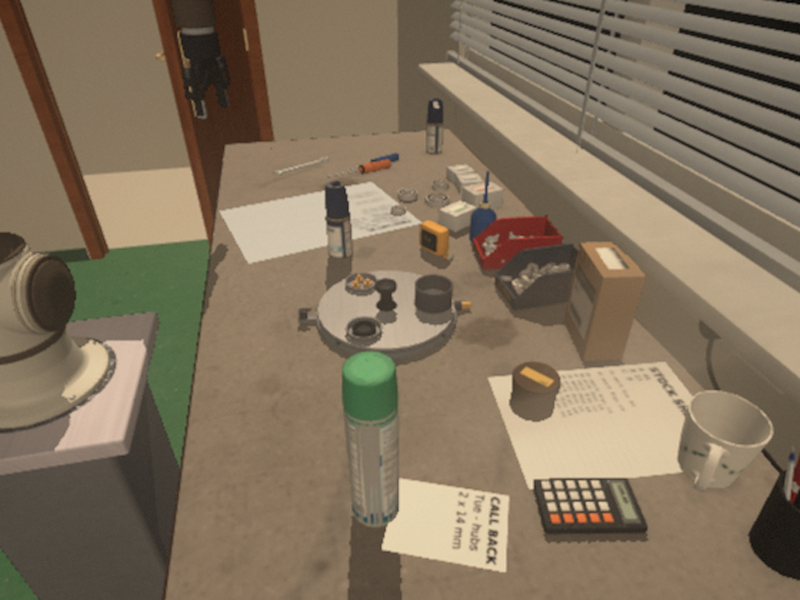

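The scene view shows the blue-capped can near (256,265), with the carousel hub at (366,298), the seat at (395,285) and the pointer at (317,352). The side view shows the can at (338,220), the hub at (386,287), the seat at (434,285) and the pointer at (306,315). A similar bottle stands far off. I'll enlarge both views to measure.

```bash
python3 - <<'E'
import cv2,numpy as np
a=cv2.imread("pics/scene0.png");b=cv2.imread("pics/side0.png")
from rig import bot
A=bot.grab_frame("scene")[150:260,160:310];B=bot.grab_frame("side")[120:250,200:340]
# scene crop origin (160,150) x5 ; side crop origin (200,120) x4.. 
cv2.imwrite("pics/c1.png",cv2.resize(A,None,fx=5,fy=5,interpolation=cv2.INTER_CUBIC))
cv2.imwrite("pics/c2.png",cv2.resize(B,None,fx=4.5,fy=4.5,interpolation=cv2.INTER_CUBIC))
E
```

```text
(no output)
```

View pics/c1.png

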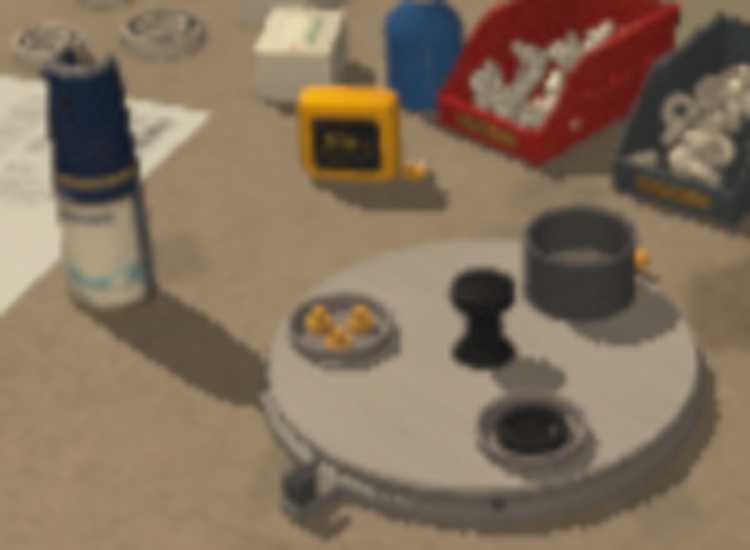

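View pics/c2.png

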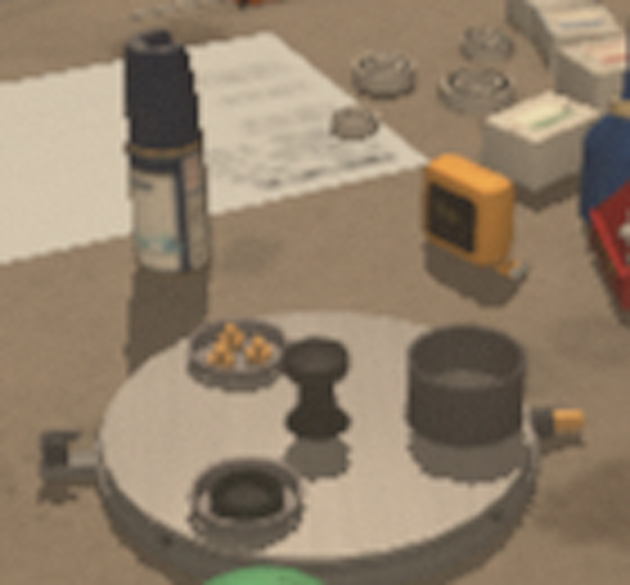

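```bash
cat > h.py <<'E'
import numpy as np
from rig import bot
C={n:bot.get_calibration(n) for n in("scene","side")}
def ray(n,p,c=None):
    c=c or C[n]; d=c["R"].T@np.linalg.solve(c["K"],[p[0],p[1],1]); return -c["R"].T@c["t"],d
def onz(n,p,z,c=None):
    o,d=ray(n,p,c); return o+d*(z-o[2])/d[2]
def tri(*rs):
    M=0;b=0
    for o,d in rs:
        d=d/np.linalg.norm(d);P=np.eye(3)-np.outer(d,d);M=M+P;b=b+P@o
    return np.linalg.solve(M,b)
def proj(n,X,c=None):
    c=c or C[n];q=c["K"]@(c["R"]@np.asarray(X)+c["t"]);return q[:2]/q[2]
s=lambda U,V:((U+.5)/5-.5+160,(V+.5)/5-.5+150)
d=lambda U,V:((U+.5)/4.5-.5+200,(V+.5)/4.5-.5+120)
E
python3 - <<'E'
from h import *
np.set_printoptions(precision=4,suppress=True)
P={"can0":((110,286),(171,250),0),"cantop":((83,62),(158,42),.161),"seat":((581,239),(466,359),.062),"knob":((483,287),(316,357),.071),"ptr":((302,474),(58,440),.028),"brass":((643,258),(570,420),.012)}
for k,(a,b,z) in P.items():
    print(k,onz("scene",s(*a),z),onz("side",d(*b),z),tri(ray("scene",s(*a)),ray("side",d(*b))))
E
```

```text
can0 [0.5166 0.3007 0.    ] [0.5076 0.3066 0.    ] [0.506  0.2887 0.01  ]
cantop [0.5095 0.2876 0.161 ] [0.5077 0.2837 0.161 ] [0.5082 0.2861 0.161 ]
seat [0.6433 0.0354 0.062 ] [0.6421 0.0316 0.062 ] [0.6434 0.0352 0.0608]
knob [0.5577 0.0456 0.071 ] [0.5582 0.0386 0.071 ] [0.5602 0.047  0.0673]
ptr [0.4135 0.0598 0.028 ] [0.4141 0.0532 0.028 ] [0.4146 0.0605 0.0248]
brass [0.7142 0.0335 0.012 ] [0.7058 0.0296 0.012 ] [0.7054 0.0278 0.016 ]
```

Results: the can is at about (0.508, 0.286), the hub at (0.558, 0.042), and the seat at about (0.643, 0.034), which gives radius 86 mm as it should. The pointer is at about (0.414, 0.058), 145 mm from the hub, so the seat has to turn about 180°, round the +y side. First I'll align the tool with the world axes.

```bash
python3 -m crank '{"increments":[{"wz":-0.115,"claw":85},{"wz":-0.115},{"wz":-0.115},{"wz":-0.115}]}' 60; python3 -m crank '{"increments":[{"x":24,"y":28},{"x":24,"y":28},{"x":24,"y":28},{"x":24,"y":28},{"x":24,"y":28},{"x":24,"y":28},{"x":14,"y":14},{}]}'; python3 - <<'E'
from h import *
import cv2
c=bot.get_calibration("wrist");cv2.imwrite("pics/w1.png",bot.grab_frame("wrist"));print(bot.read_state()["tcp_pos"],bot.read_state()["eef_rot"])
for z in(0,.102,.161): print(z,proj("w",[.5085,.286,z],c))
E
```

```text
[0.27664489 0.56011093 0.19488753] [ 9.73801992e-01 -2.27397038e-01 -5.48257951e-05  5.15314152e-04]
0 [ 442.10643312 -182.72322857]
0.102 [ 522.9248487  -336.17010021]
0.161 [ 622.97371523 -526.12910238]invalid input
invalid input
```

View pics/w1.png

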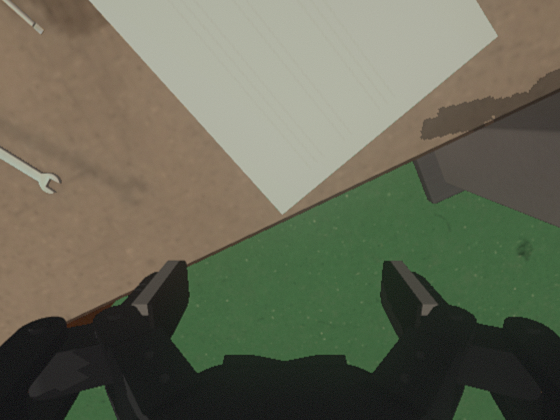

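The moves were refused and the wrist camera still shows the start pose: bench edge, paper and fingers. I'll try rows with every key given.

```bash
python3 -m crank '{"increments":[{"x":0,"y":0,"z":0,"wx":0,"wy":0,"wz":-0.115,"claw":85},{"x":0,"y":0,"z":0,"wx":0,"wy":0,"wz":-0.115,"claw":85},{"x":0,"y":0,"z":0,"wx":0,"wy":0,"wz":-0.115,"claw":85},{"x":0,"y":0,"z":0,"wx":0,"wy":0,"wz":-0.115,"claw":85}]}' 60
```

```text
clock: 0.58
tcp_pos: [0.2767, 0.5602, 0.1952]
eef_rot: [1.0, 0.003, -0.0, 0.0]
force: [-0.0, 0.3, 0.7]
opening: 0.085
gripper_force: 0.0
```

Every key is required. The yaw is now aligned: tool x = +x, y = −y, z = down.

```bash
python3 -m crank '{"increments":[{"x":24,"y":28,"z":0,"wx":0,"wy":0,"wz":0,"claw":85},{"x":24,"y":28,"z":0,"wx":0,"wy":0,"wz":0,"claw":85},{"x":24,"y":28,"z":0,"wx":0,"wy":0,"wz":0,"claw":85},{"x":24,"y":28,"z":0,"wx":0,"wy":0,"wz":0,"claw":85},{"x":24,"y":28,"z":0,"wx":0,"wy":0,"wz":0,"claw":85},{"x":12,"y":28,"z":0,"wx":0,"wy":0,"wz":0,"claw":85},{"x":0,"y":20,"z":0,"wx":0,"wy":0,"wz":0,"claw":85},{"x":0,"y":0,"z":0,"wx":0,"wy":0,"wz":0,"claw":85}]}'; python3 - <<'E'
from h import *
import cv2
c=bot.get_calibration("wrist");cv2.imwrite("pics/w2.png",bot.grab_frame("wrist"));print(bot.read_state()["tcp_pos"],bot.read_state()["eef_rot"])
for z in(0,.102,.161): print(z,proj("w",[.5085,.286,z],c))
E
```

```text
clock: 1.25
tcp_pos: [0.4092, 0.3688, 0.1955]
eef_rot: [1.0, -0.001, -0.001, 0.001]
force: [-0.8, -0.2, -0.6]
opening: 0.0847
gripper_force: 0.0
[0.40934575 0.37072966 0.19569469] [ 9.99999766e-01 -6.80756210e-04 -4.55027998e-05 -4.13111987e-05]
0 [359.0510325   88.58731579]
0.102 [388.11279987  77.33299664]
0.161 [418.05687505  65.73699924]
```

View pics/w2.png

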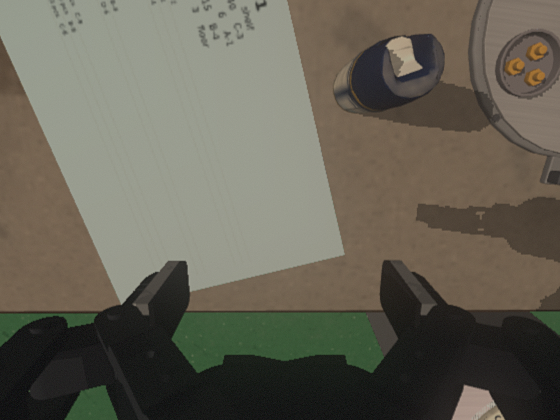

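The wrist picture shows the can cap top near (418,62) and its base near (357,92). My estimate projects to (418,66) and (359,89), so the can position holds. Next I move over the can and go down.

```bash
python3 -m crank '{"increments":[{"x":25,"y":21,"z":0,"wx":0,"wy":0,"wz":0,"claw":85},{"x":25,"y":21,"z":0,"wx":0,"wy":0,"wz":0,"claw":85},{"x":25,"y":21,"z":0,"wx":0,"wy":0,"wz":0,"claw":85},{"x":24,"y":21,"z":0,"wx":0,"wy":0,"wz":0,"claw":85},{"x":0,"y":0,"z":0,"wx":0,"wy":0,"wz":0,"claw":85},{"x":0,"y":0,"z":20,"wx":0,"wy":0,"wz":0,"claw":85},{"x":0,"y":0,"z":10,"wx":0,"wy":0,"wz":0,"claw":85},{"x":0,"y":0,"z":0,"wx":0,"wy":0,"wz":0,"claw":85}]}'; python3 - <<'E'
from h import *
import cv2
c=bot.get_calibration("wrist");cv2.imwrite("pics/w3.png",bot.grab_frame("wrist"));print(bot.read_state()["tcp_pos"])
for z in(0,.102,.161): print(z,proj("w",[.5085,.286,z],c), proj("w",[.5185,.286,z],c))
E
```

```text
clock: 1.97
tcp_pos: [0.5062, 0.2883, 0.1623]
eef_rot: [1.0, 0.001, -0.003, 0.002]
force: [0.5, 0.3, -0.6]
opening: 0.0849
gripper_force: 0.0
[0.50700438 0.28876163 0.16386914]
0 [285.37952103 181.66859187] [285.39174831 172.41999783]
0.102 [286.42377428 207.30839154] [286.45251613 194.66791733]
0.161 [287.51319698 234.05724758] [287.56631323 218.02804153]
```

View pics/w3.png

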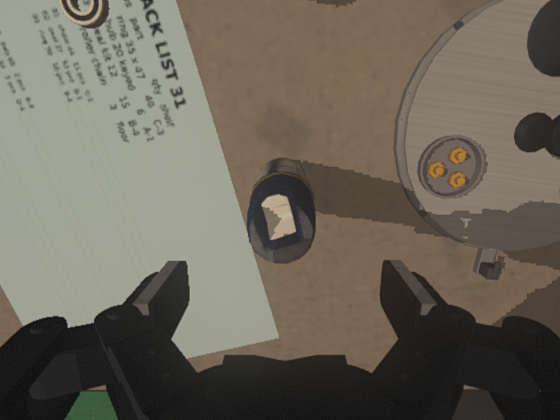

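The wrist view shows the cap between the fingers, with its top centre near (281,231) against a predicted (287,234). That puts the can at about (0.510, 0.2895). I'll go down 54 mm and close.

```bash
python3 -m crank '{"increments":[{"x":3,"y":0,"z":20,"wx":0,"wy":0,"wz":0,"claw":85},{"x":0,"y":0,"z":20,"wx":0,"wy":0,"wz":0,"claw":85},{"x":0,"y":0,"z":14,"wx":0,"wy":0,"wz":0,"claw":85},{"x":0,"y":0,"z":0,"wx":0,"wy":0,"wz":0,"claw":85},{"x":0,"y":0,"z":0,"wx":0,"wy":0,"wz":0,"claw":40},{"x":0,"y":0,"z":0,"wx":0,"wy":0,"wz":0,"claw":40},{"x":0,"y":0,"z":0,"wx":0,"wy":0,"wz":0,"claw":40},{"x":0,"y":0,"z":0,"wx":0,"wy":0,"wz":0,"claw":40}]}' 60;  python3 -m crank '{"increments":[{"x":0,"y":0,"z":0,"wx":0,"wy":0,"wz":0,"claw":40},{"x":0,"y":0,"z":0,"wx":0,"wy":0,"wz":0,"claw":40},{"x":0,"y":0,"z":0,"wx":0,"wy":0,"wz":0,"claw":40},{"x":0,"y":0,"z":0,"wx":0,"wy":0,"wz":0,"claw":40}]}'
```

```text
clock: 2.68
tcp_pos: [0.5117, 0.2894, 0.1129]
eef_rot: [1.0, 0.001, 0.001, -0.001]
force: [-0.4, -0.2, 0.6]
opening: 0.0405
gripper_force: 1.5
clock: 3.02
tcp_pos: [0.512, 0.2894, 0.1128]
eef_rot: [1.0, 0.001, 0.001, -0.001]
force: [0.5, 1.2, 5.8]
opening: 0.0399
gripper_force: 3.5
```

```bash
python3 -m crank '{"increments":[{"x":0,"y":0,"z":0,"wx":0,"wy":0,"wz":0,"claw":20},{"x":0,"y":0,"z":0,"wx":0,"wy":0,"wz":0,"claw":20},{"x":0,"y":0,"z":0,"wx":0,"wy":0,"wz":0,"claw":20},{"x":0,"y":0,"z":0,"wx":0,"wy":0,"wz":0,"claw":20}]}' 60; python3 - <<'E'
from h import *
import cv2
a=bot.grab_frame("scene")[120:260,110:260];b=bot.grab_frame("side")[90:230,180:330]
r=lambda i:cv2.resize(i,(395,368),interpolation=cv2.INTER_CUBIC)
cv2.imwrite("pics/g.png",np.hstack([r(a),r(b)]))
E
```

```text
clock: 3.35
tcp_pos: [0.5123, 0.2896, 0.1134]
eef_rot: [1.0, 0.001, 0.002, -0.001]
force: [-0.6, 0.8, 7.8]
opening: 0.0368
gripper_force: 59.2
```

View pics/g.png

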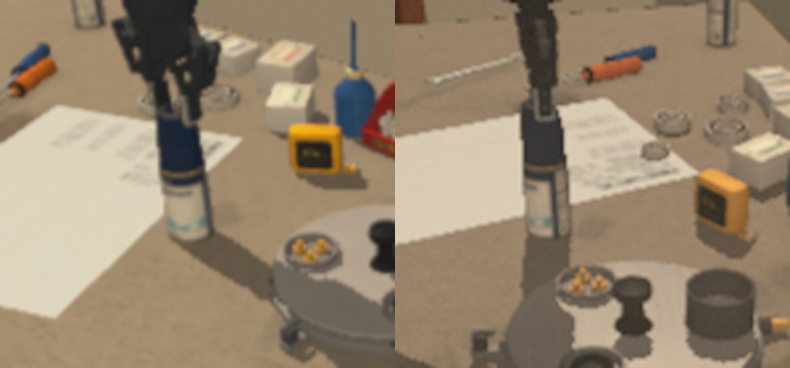

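```bash
python3 - <<'E'
from h import *
import cv2
st=bot.read_state();t=st["tcp_pos"];print(t,st["force"])
k=395/150
for z in(0,.102,.113,.12,.132,.161):
  print(z,(proj("scene",[t[0],t[1],z])-[110,120])*k,(proj("side",[t[0],t[1],z])-[180,90])*k+[395,0])
a=bot.grab_frame("scene")[140:220,140:220];b=bot.grab_frame("side")[100:190,200:280]
r=lambda i:cv2.resize(i,(395,400),interpolation=cv2.INTER_CUBIC)
cv2.imwrite("pics/g2.png",np.hstack([r(a),r(b)]))
E
```

```text
[0.51236626 0.28962925 0.11338339] [0.03499985 0.95197828 8.0592798 ]
0 [192.92713743 233.14271735] [552.60223298 230.67860893]
0.102 [181.84004466 156.9310347 ] [546.5266953  150.48062443]
0.113 [180.57581429 148.24082835] [545.83322318 141.32669126]
0.12 [179.76392919 142.66000289] [545.38780224 135.44706978]
0.132 [178.35857603 132.99973116] [544.61665057 125.26775513]
0.161 [174.88987897 109.15621824] [542.71253727 100.13318153]
```

View pics/g2.png

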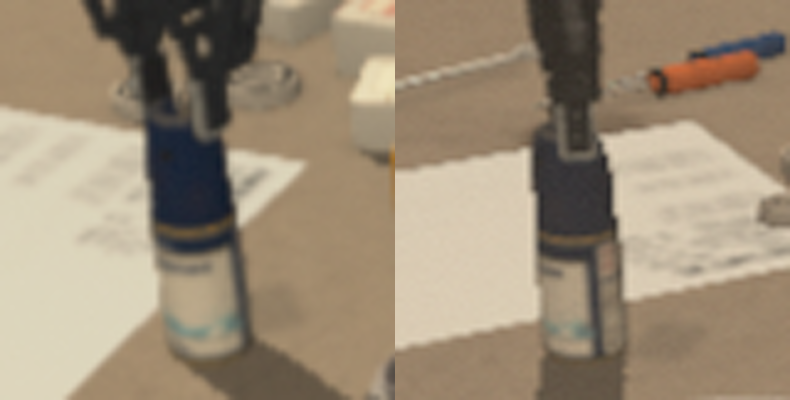

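```bash
python3 - <<'E'
from h import *
for y in (.264,.268,.272):
  print(y,[(z,proj("scene",[.512,y,z]).round(1),proj("side",[.512,y,z]).round(1)) for z in (.11,.12,.13,.14,.15)])
print("obs scene",140+210/4.94,140+140/5,"side",237.5,135.6)
E
```

```text
0.264 [(0.11, array([185.1, 179.7]), array([238.4, 148.3])), (0.12, array([184.7, 176.6]), array([238.1, 145.1])), (0.13, array([184.3, 173.6]), array([237.9, 141.8])), (0.14, array([183.8, 170.5]), array([237.6, 138.5])), (0.15, array([183.4, 167.3]), array([237.4, 135.2]))]
0.268 [(0.11, array([184.1, 179.3]), array([238.2, 147.7])), (0.12, array([183.7, 176.3]), array([237.9, 144.5])), (0.13, array([183.2, 173.2]), array([237.7, 141.2])), (0.14, array([182.8, 170.1]), array([237.5, 137.9])), (0.15, array([182.4, 167. ]), array([237.2, 134.6]))]
0.272 [(0.11, array([183.1, 178.9]), array([238. , 147.1])), (0.12, array([182.6, 175.9]), array([237.8, 143.9])), (0.13, array([182.2, 172.8]), array([237.5, 140.7])), (0.14, array([181.8, 169.7]), array([237.3, 137.4])), (0.15, array([181.3, 166.6]), array([237. , 134.1]))]
obs scene 182.51012145748987 168.0 side 237.5 135.6
```

```bash
python3 - <<'E'
from h import *
c=bot.get_calibration("wrist");t=bot.read_state()["tcp_pos"]
print(c["R"]@t+c["t"], c["K"][0,0])
for b in(0,.013,.03,.045):
  print(b,proj("w",t+[0,.0425,b],c),proj("w",t+[0,-.0425,b],c),proj("w",t+[.011,-.0425,b],c))
print(tri(ray("scene",(29,142)),ray("side",(140,81))))
E
```

```text
[-0.0003359   0.01741989  0.19199962] 323.6924218254536
0 [212.09133416 238.40436579] [355.39259359 238.5612855 ] [356.5108724  220.86549191]
0.013 [207.02528628 246.70617818] [360.32985362 246.87764276] [361.60965394 228.06410925]
0.03 [199.22632292 259.48646217] [367.93109792 259.68123482] [369.48125409 239.17747761]
0.045 [190.91747575 273.10230078] [376.03002564 273.32312849] [377.89729832 251.05950894]
[0.25266726 0.51670803 0.2516424 ]
```

The enlarged view shows the finger tips at about z = 0.147, holding only the tapered cap top (opening 37 instead of 47 mm). The wrist view agrees that the fingertips end about 30 mm above the reported TCP. I'll re-grip 22 mm lower and watch the force.

```bash
python3 -m crank '{"increments":[{"x":0,"y":0,"z":0,"wx":0,"wy":0,"wz":0,"claw":85},{"x":0,"y":0,"z":0,"wx":0,"wy":0,"wz":0,"claw":85},{"x":0,"y":0,"z":0,"wx":0,"wy":0,"wz":0,"claw":85},{"x":-2,"y":0,"z":0,"wx":0,"wy":0,"wz":0,"claw":85},{"x":0,"y":0,"z":6,"wx":0,"wy":0,"wz":0,"claw":85},{"x":0,"y":0,"z":8,"wx":0,"wy":0,"wz":0,"claw":85},{"x":0,"y":0,"z":8,"wx":0,"wy":0,"wz":0,"claw":85},{"x":0,"y":0,"z":0,"wx":0,"wy":0,"wz":0,"claw":85}]}' 60;  python3 -m crank '{"increments":[{"x":0,"y":0,"z":0,"wx":0,"wy":0,"wz":0,"claw":25},{"x":0,"y":0,"z":0,"wx":0,"wy":0,"wz":0,"claw":25},{"x":0,"y":0,"z":0,"wx":0,"wy":0,"wz":0,"claw":25},{"x":0,"y":0,"z":0,"wx":0,"wy":0,"wz":0,"claw":25},{"x":0,"y":0,"z":0,"wx":0,"wy":0,"wz":0,"claw":25},{"x":0,"y":0,"z":0,"wx":0,"wy":0,"wz":0,"claw":25},{"x":0,"y":0,"z":0,"wx":0,"wy":0,"wz":0,"claw":25}]}'
```

```text
clock: 4.22
tcp_pos: [0.5076, 0.2875, 0.0867]
eef_rot: [1.0, 0.0, -0.002, 0.001]
force: [0.2, -0.5, -0.4]
opening: 0.0849
gripper_force: 0.0
clock: 4.8
tcp_pos: [0.5098, 0.2893, 0.0904]
eef_rot: [1.0, 0.001, 0.001, -0.001]
force: [-0.2, 1.4, 4.7]
opening: 0.0414
gripper_force: 60.5
```

```bash
python3 -m crank '{"increments":[{"x":0,"y":0,"z":0,"wx":0,"wy":0,"wz":0,"claw":75},{"x":0,"y":0,"z":0,"wx":0,"wy":0,"wz":0,"claw":75},{"x":0,"y":0,"z":0,"wx":0,"wy":0,"wz":0,"claw":75},{"x":0,"y":0,"z":5,"wx":0,"wy":0,"wz":0,"claw":75},{"x":0,"y":0,"z":5,"wx":0,"wy":0,"wz":0,"claw":75},{"x":0,"y":0,"z":0,"wx":0,"wy":0,"wz":0,"claw":75}]}' 80;  python3 -m crank '{"increments":[{"x":0,"y":0,"z":0,"wx":0,"wy":0,"wz":0,"claw":25},{"x":0,"y":0,"z":0,"wx":0,"wy":0,"wz":0,"claw":25},{"x":0,"y":0,"z":0,"wx":0,"wy":0,"wz":0,"claw":25},{"x":0,"y":0,"z":0,"wx":0,"wy":0,"wz":0,"claw":25},{"x":0,"y":0,"z":0,"wx":0,"wy":0,"wz":0,"claw":25},{"x":0,"y":0,"z":0,"wx":0,"wy":0,"wz":0,"claw":25},{"x":0,"y":0,"z":-10,"wx":0,"wy":0,"wz":0,"claw":25},{"x":0,"y":0,"z":-10,"wx":0,"wy":0,"wz":0,"claw":25}]}'
```

```text
clock: 5.3
tcp_pos: [0.5081, 0.2878, 0.0777]
eef_rot: [1.0, 0.0, -0.001, 0.001]
force: [-0.2, 0.1, -0.3]
opening: 0.0751
gripper_force: 0.0
clock: 5.97
tcp_pos: [0.5078, 0.2877, 0.0986]
eef_rot: [1.0, 0.0, -0.002, 0.001]
force: [0.2, 0.1, -2.0]
opening: 0.0427
gripper_force: 81.6
```

The can is lifted (−2 N) and its underside sits about 79 mm below the TCP reading. Now lift to clear height and carry it towards the seat.

```bash
python3 -m crank '{"increments":[{"x":0,"y":0,"z":-38,"wx":0,"wy":0,"wz":0,"claw":25},{"x":0,"y":0,"z":-38,"wx":0,"wy":0,"wz":0,"claw":25},{"x":8,"y":14,"z":0,"wx":0,"wy":0,"wz":0,"claw":25},{"x":16,"y":30,"z":0,"wx":0,"wy":0,"wz":0,"claw":25},{"x":16,"y":30,"z":0,"wx":0,"wy":0,"wz":0,"claw":25},{"x":16,"y":30,"z":0,"wx":0,"wy":0,"wz":0,"claw":25},{"x":16,"y":30,"z":0,"wx":0,"wy":0,"wz":0,"claw":25},{"x":16,"y":30,"z":0,"wx":0,"wy":0,"wz":0,"claw":25}]}';python3 -m crank '{"increments":[{"x":16,"y":30,"z":0,"wx":0,"wy":0,"wz":0,"claw":25},{"x":16,"y":30,"z":0,"wx":0,"wy":0,"wz":0,"claw":25},{"x":12,"y":24,"z":0,"wx":0,"wy":0,"wz":0,"claw":25},{"x":0,"y":6,"z":0,"wx":0,"wy":0,"wz":0,"claw":25},{"x":0,"y":0,"z":0,"wx":0,"wy":0,"wz":0,"claw":25},{"x":0,"y":0,"z":0,"wx":0,"wy":0,"wz":0,"claw":25}]}'
cat > fit.py <<'E'
from h import *
import cv2
from scipy.optimize import minimize
def hull(n,x,y,z0,z1,r0,r1):
    a=np.linspace(0,2*np.pi,60)
    P=[proj(n,[x+r*np.cos(t),y+r*np.sin(t),z]) for z,r in((z0,r0),(z1,r1)) for t in a]
    m=np.zeros((420*4,560*4),np.uint8)
    cv2.fillConvexPoly(m,cv2.convexHull(((np.array(P,np.float32)+.5)*4*16).astype(np.int32)),255,shift=4)
    return cv2.resize(m,(560,420),interpolation=cv2.INTER_AREA)/255.
def fit(masks,x0,z0,z1,r0,r1,zlo=None):
    # masks: {cam: float mask}; minimise area mismatch in a window
    def cost(p):
        return sum(np.abs(hull(n,p[0],p[1],z0,z1,r0,r1)-m).sum() for n,m in masks.items())
    r=minimize(cost,x0,method="Nelder-Mead",options=dict(initial_simplex=[x0,[x0[0]+.006,x0[1]],[x0[0],x0[1]+.006]],xatol=1e-4,fatol=.1))
    return r.x,r.fun,{n:m.sum() for n,m in masks.items()}
def win(n,X,px):
    u,v=proj(n,X).astype(int);w=np.zeros((420,560),bool);w[v-px:v+px,u-px:u+px]=1;return w
E
python3 - <<'E'
from fit import *
st=bot.read_state();t=st["tcp_pos"];print(t,st["force"])
sm={};cm={}
for n in("scene","side"):
    old=cv2.resize(cv2.imread(f"pics/{n}0.png"),(560,420),interpolation=cv2.INTER_AREA)
    S=np.array([.643,.034,.042])
    g=old.max(2); w=win(n,S,22); print(n,np.percentile(g[w],[5,25,50,75,95]))
    sm[n]=(w&(g<88))*1.; 
    new=bot.grab_frame(n);cv2.imwrite(f"pics/hov_{n}.png",new)
    cv2.imwrite(f"pics/m_{n}.png",sm[n]*255)
print(fit(sm,[.643,.034],.022,.062,.0345,.0345))
E
```

```text
clock: 6.63
tcp_pos: [0.5972, 0.1232, 0.1758]
eef_rot: [1.0, 0.001, -0.0, -0.0]
force: [-0.2, 0.2, -3.0]
opening: 0.0425
gripper_force: 82.1
clock: 7.13
tcp_pos: [0.6408, 0.0347, 0.1752]
eef_rot: [1.0, 0.0, -0.001, -0.0]
force: [1.1, -0.7, -3.4]
opening: 0.0424
gripper_force: 82.1
[0.64076959 0.03470293 0.17522092] [ 1.142547   -0.71091011 -3.38861685]
scene [ 38.  65. 109. 149. 169.]
side [ 73.  81. 122. 150. 189.]
(array([0.64474526, 0.03624123]), np.float64(543.7098039215687), {'scene': np.float64(695.0), 'side': np.float64(537.0)})[ WARN:0@1.319] global loadsave.cpp:1063 imwrite_ Unsupported depth image for selected encoder is fallbacked to CV_8U.
```

```bash
python3 - <<'E'
from fit import *
t=bot.read_state()["tcp_pos"]; a=np.linspace(0,2*np.pi,80); out=[]
S=np.array([.6438,.0350])
for n in("scene","side"):
    im=cv2.imread(f"pics/hov_{n}.png"); u,v=proj(n,[S[0],S[1],.09]).astype(int); x0,y0=u-36,v-50
    c=cv2.resize(im[y0:y0+100,x0:x0+66],(396,600),interpolation=cv2.INTER_CUBIC)
    def ell(x,y,z,r,col):
        P=np.array([(proj(n,[x+r*np.cos(q),y+r*np.sin(q),z])-[x0,y0]+.5)*6 for q in a])
        cv2.polylines(c,[P.astype(np.int32)],True,col,1,cv2.LINE_AA); print(n,z,P[:,0].min(),P[:,0].max(),P[:,1].min(),P[:,1].max())
    ell(S[0],S[1],.062,.0345,(0,255,0)); ell(S[0],S[1],.022,.0345,(0,255,0)); ell(t[0],t[1],t[2]-.079,.026,(0,0,255)); ell(t[0],t[1],t[2]-.079+.09,.026,(0,0,255))
    out.append(c)
cv2.imwrite("pics/hov.png",np.hstack(out))
E
```

```text
scene 0.062 148.86210987982406 289.175538180275 317.0176208591612 391.2786639971994
scene 0.022 148.95049616776464 286.50100105949207 383.79630448253937 459.97086800117034
scene 0.09657403733674304 161.49930382065452 269.26629476891594 267.63573668350364 322.3691863196231
scene 0.18657403733674305 161.89301740414612 274.86339395295545 100.8211880810349 151.28637388054898
side 0.062 139.74340988602341 303.935129435161 317.8043756206473 405.89825176524823
side 0.022 138.91367177532413 299.25702930843465 395.04522542175556 485.6133977112131
side 0.09657403733674304 153.6529309600163 279.94982387186997 257.88279117267865 322.400622890514
side 0.18657403733674305 156.52602137997178 290.19022708275577 61.34395637326128 120.01036310307967
```

View pics/hov.png

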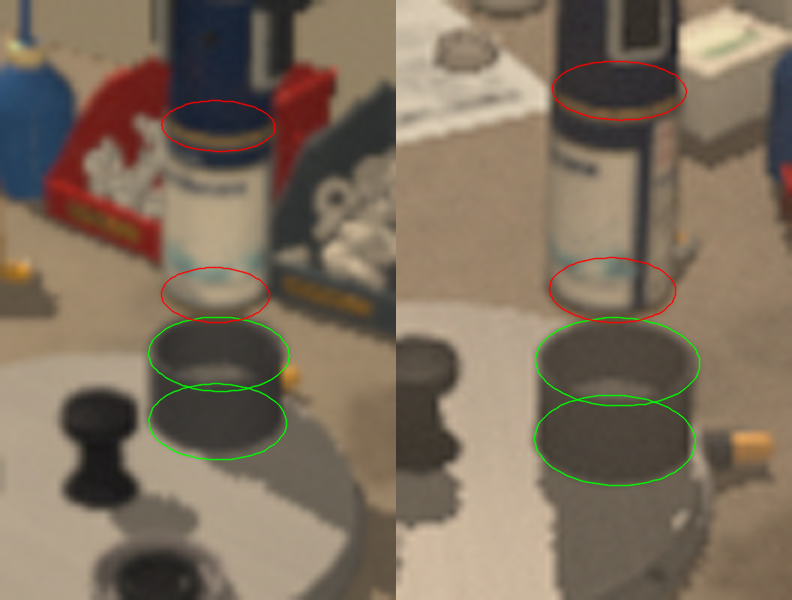

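The overlays match. The ring is at about (0.643, 0.035), 149–287 px in scene and 537–697 px in side. The held can is within 1 mm of the TCP, 163–270 px in scene and 547–675 px in side. I'll shift 3 mm in x and 1 mm in y, then lower it.

```bash
python3 -m crank '{"increments":[{"x":3,"y":-1,"z":0,"wx":0,"wy":0,"wz":0,"claw":25},{"x":0,"y":0,"z":12,"wx":0,"wy":0,"wz":0,"claw":25},{"x":0,"y":0,"z":12,"wx":0,"wy":0,"wz":0,"claw":25},{"x":0,"y":0,"z":8,"wx":0,"wy":0,"wz":0,"claw":25},{"x":0,"y":0,"z":4,"wx":0,"wy":0,"wz":0,"claw":25},{"x":0,"y":0,"z":0,"wx":0,"wy":0,"wz":0,"claw":25}]}';python3 -m crank '{"increments":[{"x":0,"y":0,"z":4,"wx":0,"wy":0,"wz":0,"claw":25},{"x":0,"y":0,"z":4,"wx":0,"wy":0,"wz":0,"claw":25},{"x":0,"y":0,"z":0,"wx":0,"wy":0,"wz":0,"claw":25}]}'
```

```text
clock: 7.73
tcp_pos: [0.6437, 0.0363, 0.1383]
eef_rot: [1.0, 0.001, -0.001, 0.0]
force: [-0.9, 1.4, -3.7]
opening: 0.0427
gripper_force: 82.1
clock: 7.98
tcp_pos: [0.6441, 0.0359, 0.1309]
eef_rot: [1.0, 0.001, -0.0, -0.0]
force: [-0.2, -0.3, -2.4]
opening: 0.0429
gripper_force: 82.1
```

The underside is at about 52 mm, which is inside the ring, with no contact. Continuing down.

```bash
python3 -m crank '{"increments":[{"x":0,"y":0,"z":6,"wx":0,"wy":0,"wz":0,"claw":25},{"x":0,"y":0,"z":6,"wx":0,"wy":0,"wz":0,"claw":25},{"x":0,"y":0,"z":3,"wx":0,"wy":0,"wz":0,"claw":25},{"x":0,"y":0,"z":0,"wx":0,"wy":0,"wz":0,"claw":25}]}';python3 -m crank '{"increments":[{"x":0,"y":0,"z":3,"wx":0,"wy":0,"wz":0,"claw":25},{"x":0,"y":0,"z":2,"wx":0,"wy":0,"wz":0,"claw":25},{"x":0,"y":0,"z":0,"wx":0,"wy":0,"wz":0,"claw":25}]}'
```

```text
clock: 8.32
tcp_pos: [0.6436, 0.0356, 0.115]
eef_rot: [1.0, 0.0, -0.001, 0.0]
force: [-0.9, 0.4, -1.9]
opening: 0.0423
gripper_force: 82.1
clock: 8.57
tcp_pos: [0.6452, 0.0358, 0.1125]
eef_rot: [1.0, 0.001, 0.001, 0.0]
force: [-0.2, -0.5, 3.5]
opening: 0.0423
gripper_force: 82.6
```

Contact with the pad. Pressing on to the stop.

```bash
python3 -m crank '{"increments":[{"x":0,"y":0,"z":3,"wx":0,"wy":0,"wz":0,"claw":25},{"x":0,"y":0,"z":3,"wx":0,"wy":0,"wz":0,"claw":25},{"x":0,"y":0,"z":0,"wx":0,"wy":0,"wz":0,"claw":25}]}';python3 -m crank '{"increments":[{"x":0,"y":0,"z":2,"wx":0,"wy":0,"wz":0,"claw":25},{"x":0,"y":0,"z":0,"wx":0,"wy":0,"wz":0,"claw":25}]}';python3 -m crank '{"increments":[{"x":0,"y":0,"z":1,"wx":0,"wy":0,"wz":0,"claw":25},{"x":0,"y":0,"z":0,"wx":0,"wy":0,"wz":0,"claw":25}]}'
```

```text
clock: 8.82
tcp_pos: [0.6454, 0.0358, 0.1067]
eef_rot: [1.0, 0.001, 0.001, 0.0]
force: [-1.1, 0.0, 7.7]
opening: 0.0422
gripper_force: 83.0
clock: 8.98
tcp_pos: [0.646, 0.0358, 0.1061]
eef_rot: [1.0, 0.001, 0.002, 0.0]
force: [-1.4, -0.1, 8.3]
opening: 0.0423
gripper_force: 83.1
clock: 9.15
tcp_pos: [0.6463, 0.0358, 0.1059]
eef_rot: [1.0, 0.001, 0.003, 0.0]
force: [-1.8, 0.9, 11.7]
opening: 0.0427
gripper_force: 83.5
```

```bash
python3 -m crank '{"increments":[{"x":0,"y":0,"z":2,"wx":0,"wy":0,"wz":0,"claw":25},{"x":0,"y":0,"z":0,"wx":0,"wy":0,"wz":0,"claw":25},{"x":0,"y":0,"z":0,"wx":0,"wy":0,"wz":0,"claw":25}]}';python3 -m crank '{"increments":[{"x":0,"y":0,"z":2,"wx":0,"wy":0,"wz":0,"claw":25},{"x":0,"y":0,"z":0,"wx":0,"wy":0,"wz":0,"claw":25},{"x":0,"y":0,"z":0,"wx":0,"wy":0,"wz":0,"claw":25},{"x":0,"y":0,"z":0,"wx":0,"wy":0,"wz":0,"claw":25}]}'
```

```text
clock: 9.4
tcp_pos: [0.6471, 0.0358, 0.1059]
eef_rot: [1.0, 0.002, 0.004, 0.0]
force: [-3.3, 0.3, 17.0]
opening: 0.0423
gripper_force: 84.1
clock: 9.73
tcp_pos: [0.6479, 0.0358, 0.1058]
eef_rot: [1.0, 0.002, 0.005, 0.0]
force: [-5.2, 0.6, 23.3]
opening: 0.0422
gripper_force: 84.7
```

The TCP stops at z = 0.1058 after about 8 mm of travel while the force climbs to 23 N, so the pad is fully down. I'll relax it and refine the hub and pointer geometry with the pixel extents I read earlier.

```bash
python3 -m crank '{"increments":[{"x":0,"y":0,"z":-5,"wx":0,"wy":0,"wz":0,"claw":25},{"x":0,"y":0,"z":-5,"wx":0,"wy":0,"wz":0,"claw":25},{"x":0,"y":0,"z":-2,"wx":0,"wy":0,"wz":0,"claw":25},{"x":0,"y":0,"z":0,"wx":0,"wy":0,"wz":0,"claw":25}]}'; python3 - <<'E'
from h import *
from scipy.optimize import least_squares
q=np.linspace(0,2*np.pi,181)
def ext(n,x,y,z,r):
    P=np.array([proj(n,[x+r*np.cos(a),y+r*np.sin(a),z]) for a in q]); return np.array([P[:,0].min(),P[:,0].max(),P[:,1].min()])
def go(name,z,r,sc,sd):
    os=np.r_[s(sc[0],0)[0],s(sc[1],0)[0],s(0,sc[2])[1],d(sd[0],0)[0],d(sd[1],0)[0],d(0,sd[2])[1]]
    f=lambda p:np.r_[ext("scene",p[0],p[1],z,r),ext("side",p[0],p[1],z,r)]-os
    R=least_squares(f,[.56,.04]);print(name,R.x,R.fun.round(1))
go("knob",.069,.019,(450,516,268),(282,350,338))
go("disc",.022,.123,(268,700,240),(101,536,313))
go("seat",.062,.0345,(525,637,207),(407,525,325))
E
```

```text
clock: 10.07
tcp_pos: [0.6451, 0.0358, 0.1117]
eef_rot: [1.0, 0.001, 0.001, -0.0]
force: [-0.1, 0.4, 4.2]
opening: 0.0427
gripper_force: 82.7
knob [0.55950058 0.04616572] [ 0.   0.4  0.4 -0.1 -0.  -0.8]
disc [0.56051117 0.0463776 ] [ 0.2  0.1  0.4  0.1 -0.2 -0.5]
seat [0.64322147 0.03526997] [-0.5  0.5  0.4 -0.5  0.6 -0.4]
```

```bash
python3 -m crank '{"increments":[{"x":0,"y":0,"z":-2,"wx":0,"wy":0,"wz":0,"claw":25},{"x":0,"y":0,"z":0,"wx":0,"wy":0,"wz":0,"claw":25},{"x":0,"y":0,"z":0,"wx":0,"wy":0,"wz":0,"claw":25}]}'; python3 - <<'E'
from h import *
t=bot.read_state()["tcp_pos"];c=np.array([.560,.0463]);r=t[:2]-c;a0=np.degrees(np.arctan2(r[1],r[0]));print(t,np.hypot(*r),a0)
a=np.radians(np.arange(-7,175.1,6.5)); P=c+.085*np.c_[np.cos(a),np.sin(a)]
for k,(p,D) in enumerate(zip(P[1:],np.diff(P,axis=0)*1000)): print(k,p.round(4),D[0].round(1),-D[1].round(1))
E
```

```text
clock: 10.32
tcp_pos: [0.6446, 0.0358, 0.1122]
eef_rot: [1.0, 0.001, 0.0, 0.0]
force: [0.9, -0.4, 3.7]
opening: 0.0424
gripper_force: 82.7
[0.64459611 0.03583394 0.11219823] 0.08524106966083489 -7.052682906920354
0 [0.645  0.0456] 0.6 -9.6
1 [0.6445 0.0552] -0.5 -9.6
2 [0.643  0.0647] -1.5 -9.5
3 [0.6404 0.074 ] -2.6 -9.3
4 [0.6367 0.0829] -3.6 -8.9
5 [0.6321 0.0913] -4.6 -8.4
6 [0.6265 0.0992] -5.6 -7.9
7 [0.6201 0.1064] -6.4 -7.2
8 [0.6129 0.1128] -7.2 -6.4
9 [0.605  0.1184] -7.9 -5.6
10 [0.5966 0.123 ] -8.4 -4.6
11 [0.5877 0.1267] -8.9 -3.6
12 [0.5784 0.1293] -9.3 -2.6
13 [0.5689 0.1308] -9.5 -1.5
14 [0.5593 0.1313] -9.6 -0.5
15 [0.5496 0.1307] -9.6 0.6
16 [0.5402 0.129 ] -9.5 1.7
17 [0.5309 0.1262] -9.2 2.8
18 [0.5221 0.1224] -8.9 3.8
19 [0.5137 0.1176] -8.4 4.8
20 [0.5059 0.1119] -7.8 5.7
21 [0.4989 0.1053] -7.1 6.5
22 [0.4926 0.098 ] -6.3 7.3
23 [0.4871 0.0901] -5.4 8.0
24 [0.4827 0.0815] -4.5 8.5
25 [0.4792 0.0726] -3.5 9.0
26 [0.4767 0.0632] -2.5 9.3
27 [0.4753 0.0537] -1.4 9.5
```

```bash
python3 -m crank '{"increments":[{"x":0.3,"y":-5,"z":-1,"wx":0,"wy":0,"wz":0,"claw":25},{"x":0.3,"y":-4.6,"z":-0.5,"wx":0,"wy":0,"wz":0,"claw":25},{"x":-0.5,"y":-9.6,"z":0,"wx":0,"wy":0,"wz":0,"claw":25},{"x":-1.5,"y":-9.5,"z":0,"wx":0,"wy":0,"wz":0,"claw":25},{"x":-2.6,"y":-9.3,"z":0,"wx":0,"wy":0,"wz":0,"claw":25},{"x":-3.6,"y":-8.9,"z":0,"wx":0,"wy":0,"wz":0,"claw":25},{"x":-4.6,"y":-8.4,"z":0,"wx":0,"wy":0,"wz":0,"claw":25},{"x":0,"y":0,"z":0,"wx":0,"wy":0,"wz":0,"claw":25}]}'
```

```text
clock: 10.98
tcp_pos: [0.6312, 0.0941, 0.1139]
eef_rot: [1.0, 0.001, 0.0, -0.001]
force: [1.1, 1.5, 2.7]
opening: 0.0426
gripper_force: 82.8
```

```bash
python3 -m crank '{"increments":[{"x":-5.6,"y":-6.5,"z":-0.5,"wx":0,"wy":0,"wz":0,"claw":25},{"x":-6.4,"y":-6.8,"z":-0.5,"wx":0,"wy":0,"wz":0,"claw":25},{"x":-7.2,"y":-6.4,"z":0,"wx":0,"wy":0,"wz":0,"claw":25},{"x":-7.9,"y":-5.6,"z":0,"wx":0,"wy":0,"wz":0,"claw":25},{"x":-8.4,"y":-4.6,"z":0,"wx":0,"wy":0,"wz":0,"claw":25},{"x":-8.9,"y":-3.6,"z":0,"wx":0,"wy":0,"wz":0,"claw":25},{"x":-9.3,"y":-2.6,"z":0,"wx":0,"wy":0,"wz":0,"claw":25},{"x":0,"y":0,"z":0,"wx":0,"wy":0,"wz":0,"claw":25}]}'
```

```text
clock: 11.65
tcp_pos: [0.5754, 0.1275, 0.1144]
eef_rot: [1.0, 0.001, -0.002, 0.0]
force: [-1.4, -0.2, -2.9]
opening: 0.0421
gripper_force: 82.1
```

```bash
python3 -m crank '{"increments":[{"x":-9,"y":-2.5,"z":0,"wx":0,"wy":0,"wz":0,"claw":25},{"x":-9,"y":-1,"z":0,"wx":0,"wy":0,"wz":0,"claw":25},{"x":-9,"y":0.6,"z":0,"wx":0,"wy":0,"wz":0,"claw":25},{"x":-9,"y":1.7,"z":0,"wx":0,"wy":0,"wz":0,"claw":25},{"x":-9,"y":2.8,"z":0,"wx":0,"wy":0,"wz":0,"claw":25},{"x":-8.9,"y":3.8,"z":0,"wx":0,"wy":0,"wz":0,"claw":25},{"x":-8.4,"y":4.8,"z":0,"wx":0,"wy":0,"wz":0,"claw":25},{"x":0,"y":0,"z":0,"wx":0,"wy":0,"wz":0,"claw":25}]}'
```

```text
clock: 12.32
tcp_pos: [0.5132, 0.1155, 0.1148]
eef_rot: [1.0, 0.0, -0.002, 0.0]
force: [-0.3, -0.7, -2.8]
opening: 0.0425
gripper_force: 82.0
```

```bash
python3 -m crank '{"increments":[{"x":-8.3,"y":5.2,"z":0,"wx":0,"wy":0,"wz":0,"claw":25},{"x":-7.3,"y":6.3,"z":0,"wx":0,"wy":0,"wz":0,"claw":25},{"x":-6.3,"y":7.3,"z":0,"wx":0,"wy":0,"wz":0,"claw":25},{"x":-5.4,"y":8,"z":0,"wx":0,"wy":0,"wz":0,"claw":25},{"x":-4.5,"y":8.5,"z":0,"wx":0,"wy":0,"wz":0,"claw":25},{"x":-3.2,"y":8,"z":0,"wx":0,"wy":0,"wz":0,"claw":25},{"x":0,"y":0,"z":0,"wx":0,"wy":0,"wz":0,"claw":25},{"x":0,"y":0,"z":0,"wx":0,"wy":0,"wz":0,"claw":25}]}'; python3 - <<'E'
from fit import *
t=bot.read_state()["tcp_pos"];print(t)
for n in("scene","side"):
    im=bot.grab_frame(n);cv2.imwrite(f"pics/e_{n}.png",im);g=im.max(2)
    # row-wise dark runs across ring wall below rim
    for z in(.030,.040,.050):
        u,v=proj(n,[t[0],t[1],z]); row=int(round(v))+8
        print(n,z,round(u),row,list(g[row,int(u)-26:int(u)+27]))
E
```

```text
clock: 12.98
tcp_pos: [0.4805, 0.0725, 0.1148]
eef_rot: [1.0, 0.0, -0.001, 0.0]
force: [-0.8, -0.9, -2.0]
opening: 0.0422
gripper_force: 82.1
[0.48047175 0.07247038 0.11476134]
scene 0.03 232 237 [np.uint8(166), np.uint8(165), np.uint8(165), np.uint8(164), np.uint8(164), np.uint8(165), np.uint8(165), np.uint8(161), np.uint8(137), np.uint8(119), np.uint8(139), np.uint8(156), np.uint8(147), np.uint8(141), np.uint8(142), np.uint8(151), np.uint8(150), np.uint8(136), np.uint8(109), np.uint8(84), np.uint8(75), np.uint8(69), np.uint8(65), np.uint8(64), np.uint8(64), np.uint8(63), np.uint8(64), np.uint8(63), np.uint8(64), np.uint8(65), np.uint8(65), np.uint8(72), np.uint8(79), np.uint8(93), np.uint8(102), np.uint8(107), np.uint8(110), np.uint8(111), np.uint8(110), np.uint8(111), np.uint8(110), np.uint8(110), np.uint8(111), np.uint8(111), np.uint8(109), np.uint8(111), np.uint8(109), np.uint8(111), np.uint8(116), np.uint8(137), np.uint8(168), np.uint8(180), np.uint8(181)]
scene 0.04 232 234 [np.uint8(164), np.uint8(165), np.uint8(165), np.uint8(164), np.uint8(166), np.uint8(165), np.uint8(163)
[... 3122 characters left out ...]
(150), np.uint8(153), np.uint8(156), np.uint8(155), np.uint8(153), np.uint8(155), np.uint8(156), np.uint8(154), np.uint8(171), np.uint8(137), np.uint8(77), np.uint8(68), np.uint8(70), np.uint8(74), np.uint8(74), np.uint8(71), np.uint8(71), np.uint8(72), np.uint8(73), np.uint8(74), np.uint8(73), np.uint8(75), np.uint8(75), np.uint8(74), np.uint8(75), np.uint8(75), np.uint8(73), np.uint8(75), np.uint8(71), np.uint8(73), np.uint8(73), np.uint8(71), np.uint8(70), np.uint8(68), np.uint8(70), np.uint8(84), np.uint8(163), np.uint8(196), np.uint8(195), np.uint8(197), np.uint8(194), np.uint8(194), np.uint8(196), np.uint8(197), np.uint8(196), np.uint8(193), np.uint8(195), np.uint8(194), np.uint8(177)]
```

```bash
cat > ring.py <<'E'
from fit import *
from scipy.optimize import least_squares
q=np.linspace(0,2*np.pi,181)
def ring(imgs,x0):
    ob=[]
    for n,im in imgs.items():
        g=im.max(2).astype(float);u,v=proj(n,[x0[0],x0[1],.05]);rows=[]
        for row in range(int(v)+6,int(v)+14):
            c=int(u);T=105.
            while g[row,c]<T:c+=1
            R=c-1+(T-g[row,c-1])/(g[row,c]-g[row,c-1]); c=int(u)
            while g[row,c]<T:c-=1
            L=c+1-(T-g[row,c+1])/(g[row,c]-g[row,c+1]); rows.append((L,R))
        rows=np.array(rows);ob+=[np.median(rows.mean(1)[np.argsort(rows[:,1]-rows[:,0])[3:6]])]; print(n,rows.round(1).tolist())
    def f(p):
        o=[]
        for n in imgs:
            P=np.array([proj(n,[p[0]+.0345*np.cos(a),p[1]+.0345*np.sin(a),.045])[0] for a in q]);o.append((P.min()+P.max())/2)
        return np.array(o)-ob
    return least_squares(f,x0).x
E
python3 - <<'E'
from ring import *
o={n:cv2.resize(cv2.imread(f"pics/{n}0.png"),(560,420),interpolation=cv2.INTER_AREA) for n in C}
e={n:cv2.imread(f"pics/e_{n}.png") for n in C}
a=ring(o,[.6435,.035]);b=ring(e,[.4805,.0725]);h=np.array([.560,.0463])
for p in(a,b): print(p,np.hypot(*(p-h)),np.degrees(np.arctan2(*(p-h)[::-1])))
E
```

```text
scene [[264.6, 287.3], [264.4, 287.9], [264.5, 288.4], [264.8, 289.5], [265.5, 292.3], [266.5, 293.2], [268.0, 294.0], [269.9, 286.0]]
side [[290.5, 315.8], [290.3, 315.6], [290.2, 315.5], [290.1, 315.5], [290.0, 315.6], [290.3, 315.5], [290.8, 315.4], [291.4, 315.2]]
scene [[219.7, 244.4], [219.7, 244.9], [219.6, 245.2], [219.6, 245.3], [219.8, 244.8], [220.3, 243.9], [221.1, 243.0], [222.3, 241.9]]
side [[224.2, 249.6], [224.3, 249.7], [224.4, 250.1], [224.5, 250.3], [224.5, 250.3], [224.5, 249.8], [224.8, 249.4], [225.3, 249.2]]
[0.6414716  0.02921378] 0.0832439779339708 -11.844412197163905
[0.47890318 0.06959824] 0.08437713926985572 163.9712128384029
```

```bash
python3 -m crank '{"increments":[{"x":-0.8,"y":2.5,"z":0,"wx":0,"wy":0,"wz":0,"claw":25},{"x":-0.8,"y":2.5,"z":0,"wx":0,"wy":0,"wz":0,"claw":25},{"x":-0.7,"y":2.5,"z":0,"wx":0,"wy":0,"wz":0,"claw":25},{"x":-0.6,"y":2.5,"z":0,"wx":0,"wy":0,"wz":0,"claw":25},{"x":-0.5,"y":2.5,"z":0,"wx":0,"wy":0,"wz":0,"claw":25},{"x":-0.5,"y":2.5,"z":0,"wx":0,"wy":0,"wz":0,"claw":25},{"x":-0.4,"y":2,"z":0,"wx":0,"wy":0,"wz":0,"claw":25},{"x":0,"y":1.5,"z":0,"wx":0,"wy":0,"wz":0,"claw":25}]}'; python3 -m crank '{"increments":[{"x":0,"y":1,"z":0,"wx":0,"wy":0,"wz":0,"claw":25},{"x":0,"y":0.8,"z":0,"wx":0,"wy":0,"wz":0,"claw":25},{"x":0,"y":0,"z":0,"wx":0,"wy":0,"wz":0,"claw":25},{"x":0,"y":0,"z":0,"wx":0,"wy":0,"wz":0,"claw":25}]}'
sed -i 's/c=int(u);T=105./c=int(u);T=85. if n=="scene" else 125./; s/; c=int(u)$/; c=int(u);T=110./' ring.py
cat > chk.py <<'E'
from ring import *
import sys
t=bot.read_state()["tcp_pos"];h=np.array([.560,.0463]);e={}
for n in C: e[n]=bot.grab_frame(n);cv2.imwrite(f"pics/{sys.argv[1]}_{n}.png",e[n])
b=ring(e,t[:2])
for p in(t[:2],b): print(p,np.hypot(*(p-h)),np.degrees(np.arctan2(*(p-h)[::-1])))
E
python3 chk.py f1
```

```text
clock: 13.75
tcp_pos: [0.4769, 0.0548, 0.115]
eef_rot: [1.0, 0.001, 0.0, -0.0]
force: [-0.4, -0.1, -2.2]
opening: 0.0425
gripper_force: 82.2
clock: 14.08
tcp_pos: [0.4767, 0.053, 0.1149]
eef_rot: [1.0, 0.001, -0.0, 0.0]
force: [0.2, 0.7, -1.8]
opening: 0.0427
gripper_force: 82.1
scene [[223.0, 247.6], [223.0, 247.7], [222.8, 247.6], [223.0, 247.4], [223.6, 246.7], [224.1, 245.7], [224.9, 244.5], [226.4, 243.4]]
side [[223.5, 249.7], [223.6, 249.9], [223.6, 250.2], [223.7, 250.1], [223.6, 249.7], [223.4, 249.6], [223.4, 249.5], [223.5, 248.7]]
[0.47672851 0.05303947] 0.08354376982847657 175.3729225327526
[0.47629675 0.05752952] 0.08445315503660816 172.35890003675826
```

The ring is at 172.4° and the can leads it by the seat play. Now I'll refine the pointer block the same way.

```bash
python3 - <<'E'
from h import *
import cv2
for n,(u,v) in {"scene":s(302,480),"side":d(56,448)}.items():
    g=cv2.imread(f"pics/f1_{n}.png").max(2);u,v=int(u),int(v);print(n,u-9,v-8);print(g[v-8:v+9,u-9:u+14])
E
```

```text
scene 211 237
[[165 165 159 137 119 140 158 156 129 133 156 169 162 115  74  62  60  62
   61  62  62  63  63]
 [164 164 161 150 127 120 144 159 149 140 133 141 165 144 108  80  66  60
   60  61  62  63  62]
 [162 161 158 152 142 122 122 148 160 157 143 120 138 151 148 123  90  71
   65  63  63  63  63]
 [161 159 154 150 148 139 119 126 150 162 157 122 108 128 150 155 132 104
   88  75  68  67  66]
 [161 157 152 148 146 144 129 113 121 144 156 128 103 106 121 137 142 142
  144 119  99  92  90]
 [157 156 151 148 146 144 137 118 102 110 120 104  96 125 117 111 119 135
  140 142 141 121 108]
 [154 154 152 150 147 143 136 115  96  89  83  83 113 148 147 139 112 108
  110 125 133 129 118]
 [153 151 151 151 150 135 116 100  86  80  81  84 116 145 156 157 123 104
  102 103 107 117 117]
 [153 149 150 150 149 117  93  84  77  77  75  74 108 136 148 150 140 140
  138 115 103 102 102]
 [154 150 148 149 147 110  79  75  75  72  62  64 106 136 144 143 132 135
  145 141 133 114 100]
 [152 150 148 148 147 110  73  65  67  60  56  64 105 133 138 123 106 106
  119 129 137 136 135]
 [150 149 149 151 1
[... 1526 characters left out ...]
140 138 122 105  96]
 [153 151 144 144 146 142 106  70  72  67  69  69 121 146 148 149 150 146
  141 126 112 109 109]
 [155 149 148 145 145 134 100  71  71  70  70  73 130 153 154 156 154 150
  142 126 111 110 112]
 [154 152 153 153 153 132  98  81  78  83  87  90 120 134 131 132 129 124
  128 131 117 107 113]
 [153 154 154 156 154 134 106  94  94  97 100 100 105 103  98  98  97  97
  114 133 116 105 110]
 [152 154 154 154 153 136 108 100  99  97  99  97 100 100  97  98  97  96
  106 127 113 104 110]
 [148 152 153 154 154 148 117  95  95  95  95  92  96  99  99  98  98  99
   98 122 113  99 107]
 [149 152 154 155 156 154 126  96  97  95  94  92  97  97  97  97  99  98
   93 118 110  92 107]]
```

```bash
python3 - <<'E'
from h import *
from scipy.optimize import least_squares
h=np.array([.560,.0463])
for a in(219.4,219.9,220.3):
  for b in(211.5,212.,212.6):
    p=least_squares(lambda p:[proj("scene",[*p,.02])[0]-a,proj("side",[*p,.02])[0]-b],[.41,.06]).x
    print(a,b,p,np.hypot(*(p-h)),np.degrees(np.arctan2(*(p-h)[::-1])))
E
```

```text
219.4 211.5 [0.41125267 0.06062923] 0.1494359245768076 174.49752250646208
219.4 212.0 [0.41258568 0.06173449] 0.14822012162791637 174.02282610070958
219.4 212.6 [0.41418945 0.06306426] 0.14677109838199057 173.44133844068386
219.9 211.5 [0.41112407 0.05884637] 0.1494036574204192 175.18283784285185
219.9 212.0 [0.41245489 0.05994742] 0.14817493784350147 174.71537437885098
219.9 212.6 [0.414056   0.06127209] 0.14670996473750264 174.1426347444738
220.3 211.5 [0.41102136 0.0574223 ] 0.1493932439581147 175.7303881009448
220.3 212.0 [0.41235041 0.05851998] 0.1481544066226412 175.2687886571212
220.3 212.6 [0.41394941 0.05984061] 0.1466769346384871 174.70314796100996
```

The pointer is at about 174.6°, so the ring needs about 2.2° more, or 3.2 mm.

```bash
python3 -m crank '{"increments":[{"x":0,"y":0.8,"z":0,"wx":0,"wy":0,"wz":0,"claw":25},{"x":0,"y":0.8,"z":0,"wx":0,"wy":0,"wz":0,"claw":25},{"x":0,"y":0.8,"z":0,"wx":0,"wy":0,"wz":0,"claw":25},{"x":0,"y":0.8,"z":0,"wx":0,"wy":0,"wz":0,"claw":25},{"x":0,"y":0,"z":0,"wx":0,"wy":0,"wz":0,"claw":25},{"x":0,"y":0,"z":0,"wx":0,"wy":0,"wz":0,"claw":25}]}'; python3 chk.py f2
```

```text
clock: 14.68
tcp_pos: [0.4768, 0.0499, 0.1149]
eef_rot: [1.0, 0.001, -0.0, 0.0]
force: [0.4, -0.3, -3.5]
opening: 0.0424
gripper_force: 82.1
scene [[223.8, 248.2], [223.9, 248.6], [223.7, 248.7], [223.7, 248.6], [224.0, 248.1], [224.6, 247.5], [225.5, 246.4], [226.5, 244.6]]
side [[223.3, 249.8], [223.6, 250.1], [223.7, 250.3], [223.7, 250.0], [223.7, 249.7], [223.5, 249.5], [223.4, 248.9], [223.6, 248.7]]
[0.47678318 0.04986567] 0.08329317218771028 177.54649317183964
[0.47581879 0.05421115] 0.08455212527334505 174.63124769919645
```

The ring is at 174.6°, in line with the pointer. I'll centre the can in its play and set it down on the pad, still held.

```bash
python3 -m crank '{"increments":[{"x":0,"y":-1,"z":0,"wx":0,"wy":0,"wz":0,"claw":25},{"x":0,"y":-1,"z":0,"wx":0,"wy":0,"wz":0,"claw":25},{"x":0,"y":-1,"z":0,"wx":0,"wy":0,"wz":0,"claw":25},{"x":0,"y":0,"z":1,"wx":0,"wy":0,"wz":0,"claw":25},{"x":0,"y":0,"z":1,"wx":0,"wy":0,"wz":0,"claw":25},{"x":0,"y":0,"z":0.5,"wx":0,"wy":0,"wz":0,"claw":25},{"x":0,"y":0,"z":0,"wx":0,"wy":0,"wz":0,"claw":25},{"x":0,"y":0,"z":0,"wx":0,"wy":0,"wz":0,"claw":25}]}'; python3 chk.py f3
```

```text
clock: 15.45
tcp_pos: [0.4775, 0.0532, 0.113]
eef_rot: [1.0, 0.001, 0.001, -0.0]
force: [-0.1, 0.2, 2.8]
opening: 0.0427
gripper_force: 82.6
scene [[223.8, 248.2], [223.9, 248.6], [223.8, 248.7], [223.7, 248.6], [224.1, 248.2], [224.6, 247.5], [225.5, 246.6], [226.5, 244.5]]
side [[223.2, 249.6], [223.4, 249.7], [223.6, 250.1], [223.7, 250.3], [223.7, 250.0], [223.7, 249.7], [223.5, 249.5], [223.4, 248.8]]
[0.47748591 0.0531956 ] 0.0828017186411191 175.22295974446402
[0.47586245 0.05415333] 0.08450327027275584 174.66750648018066
```

```bash
python3 -c "
from rig import bot
print(bot.sign_off())"
```

```text
the job is handed in; nothing more can be done
None
```

I stood the short can in the charging seat, pressed the pad down to its stop (23 N), turned the carousel until the seat measured in line with the pointer, to about 1° by camera, and handed the job in at about 15.5 s with the can on the pad, still gripped.

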